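# Bed down the new ejection pads on a cutting die

### The job

Bed down the three new orange foam pads round the curve of the cutting die: with the gripper closed, run the fingertips lightly along the middle line of each pad in turn, from the end nearest the old grey rubber to its far end and so on round to the last pad, so that every pad gives a little (a millimetre or two) under the tips at its beginning, middle and far end. Do not squash the pads down to the sharp steel rule beside them or touch the rule, do not lift or shift the die, and leave everything else on the bench where it is. Finish with the pads let go and the hand clear.

Things in the scene. Friction and masses are not known exactly. Their poses are not given: they have to be found in the camera images.
- die: Bag-flap cutting die, loose on the bench: plywood 300 (x) x 300 (y) x 18 mm, 2 kg. Origin: centre of underside, z up. Its steel rule makes a half circle of radius 105 mm about board (-20, 0) mm, bulging to board +x, with straight legs at y = +-105 mm. Worn dark-grey rubber lies along the +y leg; the orange pads follow from it round the curve to the -y end.
- rule: The bent steel rule of the die: 2 mm thick (worn grey rubber beside it is no higher), its sharp upper edge 14 mm above the top of the board (32 mm above the underside of the die), i.e. 5 mm below the tops of the orange pads and 3 mm beside their inner long faces at mid-length. Origin: board centre, on the board's top.
- pad1_top (a point): Centre of the top face of orange foam pad 1, the one next to the old grey rubber. Foam block 60 (x) x 14 (y) x 19 mm high, edges rounded 4 mm, top 37 mm above the bench. x runs along the pad in the direction of work (away from the grey rubber), y outward from the rule, z up. Pad centres are 70 mm apart round the curve, each turned 35 degrees clockwise from the one before.
- pad1 (a joint): How far orange pad 1 is pressed in, m: 0 to 0.007, positive downward. It goes down evenly as a whole, is springy at about 1.5 N per mm, rides back up when let go (rest value about 0.0001).
- pad2_top (a point): Centre of the top face of orange foam pad 2. Foam block 60 (x) x 14 (y) x 19 mm high, edges rounded 4 mm, top 37 mm above the bench. x runs along the pad in the direction of work (away from the grey rubber), y outward from the rule, z up. Pad centres are 70 mm apart round the curve, each turned 35 degrees clockwise from the one before.
- pad2 (a joint): How far orange pad 2 is pressed in, m: 0 to 0.007, positive downward. It goes down evenly as a whole, is springy at about 1.5 N per mm, rides back up when let go (rest value about 0.0001).
- pad3_top (a point): Centre of the top face of orange foam pad 3, the last one. Foam block 60 (x) x 14 (y) x 19 mm high, edges rounded 4 mm, top 37 mm above the bench. x runs along the pad in the direction of work (away from the grey rubber), y outward from the rule, z up. Pad centres are 70 mm apart round the curve, each turned 35 degrees clockwise from the one before.
- pad3 (a joint): How far orange pad 3 is pressed in, m: 0 to 0.007, positive downward. It goes down evenly as a whole, is springy at about 1.5 N per mm, rides back up when let go (rest value about 0.0001).
- gluepot: Small closed glue jar standing on the die inside the curve, 38 mm diameter, 48 mm high; origin: centre of its underside. Bystander.
- brassring: Brass ring lying on the die inside the outline, 34 mm outside, 25 mm inside, 5 mm thick; origin: centre of its underside. Bystander.
- pliers: Pliers with red grips lying on the bench, about 180 x 58 x 14 mm; origin under the pivot, jaws to +x. Bystander.
- mallet: Mallet lying on the bench, pale head 54 mm diameter x 85 mm, wooden handle 170 mm long to -x of its origin. Bystander.
- tin: Closed adhesive tin, 86 mm diameter, 105 mm high; origin: centre of its underside. Bystander.
- brush: Glue brush lying on the bench, 170 mm long along x; origin: centre of its underside. Bystander.

How it is judged (in metres and radians):
On the way, in this order (a step that is already met when the one before it is completed fails the run):
1. fingertips on the beginning of the first pad, next to the old grey rubber, pad pressed in by at least 0.8 mm (value of joint pad1 above 0.0008 m and contact force between the fingers and pad1 above 0.3 N and y of the grasp point in the frame of pad1_top between -0.009 and 0.009 m and x of the grasp point in the frame of pad1_top between -0.034 and -0.013 m), for 0.06 s.
2. fingertips on the middle of the first pad, next to the old grey rubber, pad pressed in by at least 0.8 mm (value of joint pad1 above 0.0008 m and contact force between the fingers and pad1 above 0.3 N and y of the grasp point in the frame of pad1_top between -0.009 and 0.009 m and x of the grasp point in the frame of pad1_top between -0.007 and 0.007 m), for 0.06 s.
3. fingertips on the far end of the first pad, next to the old grey rubber, pad pressed in by at least 0.8 mm (value of joint pad1 above 0.0008 m and contact force between the fingers and pad1 above 0.3 N and y of the grasp point in the frame of pad1_top between -0.009 and 0.009 m and x of the grasp point in the frame of pad1_top between 0.013 and 0.034 m), for 0.06 s.
4. fingertips on the beginning of the middle pad, pad pressed in by at least 0.8 mm (value of joint pad2 above 0.0008 m and contact force between the fingers and pad2 above 0.3 N and y of the grasp point in the frame of pad2_top between -0.009 and 0.009 m and x of the grasp point in the frame of pad2_top between -0.034 and -0.013 m), for 0.06 s.
5. fingertips on the middle of the middle pad, pad pressed in by at least 0.8 mm (value of joint pad2 above 0.0008 m and contact force between the fingers and pad2 above 0.3 N and y of the grasp point in the frame of pad2_top between -0.009 and 0.009 m and x of the grasp point in the frame of pad2_top between -0.007 and 0.007 m), for 0.06 s.
6. fingertips on the far end of the middle pad, pad pressed in by at least 0.8 mm (value of joint pad2 above 0.0008 m and contact force between the fingers and pad2 above 0.3 N and y of the grasp point in the frame of pad2_top between -0.009 and 0.009 m and x of the grasp point in the frame of pad2_top between 0.013 and 0.034 m), for 0.06 s.
7. fingertips on the beginning of the last pad, pad pressed in by at least 0.8 mm (value of joint pad3 above 0.0008 m and contact force between the fingers and pad3 above 0.3 N and y of the grasp point in the frame of pad3_top between -0.009 and 0.009 m and x of the grasp point in the frame of pad3_top between -0.034 and -0.013 m), for 0.06 s.
8. fingertips on the middle of the last pad, pad pressed in by at least 0.8 mm (value of joint pad3 above 0.0008 m and contact force between the fingers and pad3 above 0.3 N and y of the grasp point in the frame of pad3_top between -0.009 and 0.009 m and x of the grasp point in the frame of pad3_top between -0.007 and 0.007 m), for 0.06 s.
9. fingertips on the far end of the last pad, pad pressed in by at least 0.8 mm (value of joint pad3 above 0.0008 m and contact force between the fingers and pad3 above 0.3 N and y of the grasp point in the frame of pad3_top between -0.009 and 0.009 m and x of the grasp point in the frame of pad3_top between 0.013 and 0.034 m), for 0.06 s.
At the end, for the whole second after the job is handed in: All three pads have been pressed in order at beginning, middle and far end and have sprung back (under 0.6 mm); the die lies flat within 10 mm of where it was; every bystander stands or lies within 15 mm of where it was (value of joint each of pad1, pad2, pad3 below 0.0006 m and distance of die from where it was at the start of the episode below 0.01 m and linear speed of die below 0.01 m/s and angle between die's own z axis and vertical below 0.03 rad and distance of each of gluepot, brassring, pliers, mallet, tin, brush from where it was at the start of the episode below 0.015 m and angle between each of gluepot, brassring, pliers, mallet, tin, brush's own z axis and vertical below 0.15 rad); the robot touches nothing.
It fails at once if the steel rule (the cutting edge) is touched (contact force between the fingers and rule above 0.5 N).
It fails at once if a pad is squashed by more than 4.5 mm, down to the level of the cutting edge (value of joint any of pad1, pad2, pad3 above 0.0045 m).
It fails at once if the die is lifted or tipped (height (world z) of die above 0.006 m or angle between die's own z axis and vertical above 0.05 rad).
It fails at once if the die is pushed more than 10 mm out of place (distance of die from where it was at the start of the episode above 0.01 m).
It fails at once if something else on the bench is moved more than 15 mm, lifted or knocked over (distance of any of gluepot, brassring, pliers, mallet, tin, brush from where it was at the start of the episode above 0.015 m or angle between any of gluepot, brassring, pliers, mallet, tin, brush's own z axis and vertical above 0.3 rad).
It also fails if it takes over 48 s, if anything falls off the work surface, if the arm or the gripper's body presses on something with over 40 N, if the wrist force passes 120 N, or if a joint passes its speed limit or range.

### The arm

A 6-joint arm with a two-finger parallel gripper is mounted at the origin on the work surface. World frame = base frame: x ahead of the robot, y to its left, z up, the work surface at z = 0. Lengths are in mm, angles in rad, forces in N, time in s.
With the tool pointing down it reaches from about 300 to 825 mm from the base axis. Payload 5.4 kg.
Tool frame: the origin (TCP) lies midway between the tips of the shut fingers; the grasp point (between the pads) lies 19 mm behind it; z points along the fingers, y is the line along which they close (so a half turn about z gives the same grasp; the last joint's range is limited). The gripper opens to 92 mm and grips with 3 to 60 N. Pads are 20 mm wide; open, the fingers measure 128 mm over their backs; the gripper's body (75 mm by 189 mm) begins 69 mm behind the grasp point.
Start: joints at [1.096, 0.158, 1.597, -0, 1.386, -0.21], TCP at [150.498, 554.938, 214.601] pointing down, gripper open.
Joint ranges: [-2.91, 2.91], [-0.94, 2.29], [0.18, 2.7], [-1.29, 4.43], [0.17, 2.64], [-3, 3]. Speed limits (rad/s): [2.57, 2.57, 3.14, 3.14, 3.14, 3.14].

### API

Orientations are given as a 3x3 rotation matrix whose columns are the frame's x, y, z axes.
In Python, from plant import manip gives the robot as it stands. The module is installed in compiled form; this text tells all that it offers. Calls block until the motion is done:
- manip.move_to(position, orientation): joint-space move of the TCP to a pose.
- manip.line_to(position, rotation=None, velocity=150): straight line of the TCP; rotation=None keeps the orientation; velocity is the mean speed in mm/s.
- manip.set_joints(angles): joint-space move.
- manip.grip(opening, strength=None): finger opening in mm; strength is the grip in N (None keeps the last); returns when the fingers have stopped.
- manip.pause(seconds).
- manip.inverse_kinematics(position, orientation): joint angles nearest the present ones, or None.
- manip.get_obs(): the state.
- manip.camera(name): name is "scene" or "top"; returns a dict with "img" (384x512x3 uint8, red, green, blue), "fov_y" (degrees; the focal length in pixels is half the picture's height over the tangent of half this angle, whatever the lens; pixels are square), "cx", "cy" (the principal point, pixels), "extrinsics" (4x4, takes a point from camera to world coordinates). Camera axes: x right, y down, z forward; pixel columns grow to the right and rows downward; lengths in mm; the calibration is good to about 2 mm. A picture is of the moment at which its call begins. There is no depth.
A pose or a line that the arm cannot do raises manip.MotionError and nothing moves.
- manip.finish_job(): hands the job in; it is judged then, once.
The state is a dict: "clock": time; "q": joint angles; "qd": joint speeds; "joint_efforts": joint torques, N m; "tcp_pos": TCP position; "ee_rot": TCP orientation; "wrist_force": force on the tool from outside, world axes, zero at the start; "torque": the same for the moment, N m; "width": finger opening in mm; "finger_force": force on a finger pad.
Only numpy, scipy, OpenCV 4.12 (cv2) and the standard library are available. Lean on these libraries where they do the work, as an engineer would, in place of code of your own. Each camera call takes 0.05 s, during which the arm holds its last target. There are 200 camera calls.

## Working session

There is one attempt and no reset: what is moved stays moved. The work goes in short steps, each a Python script; the robot and the scene stay as the last script left them, time stands still between calls to the robot, and variables do not carry over. Pictures are saved under pics/ and viewed, at most 10 in all, crops included, and the job is handed in when it is done.

```bash
mkdir -p pics
python3 - <<'E'
from plant import manip
import cv2,numpy as np
for n in("top","scene"):
    c=manip.camera(n); cv2.imwrite(f"pics/{n}0.png",c["img"][:,:,::-1]); print(n,c["fov_y"],c["cx"],c["cy"],np.round(c["extrinsics"],4).tolist())
o=manip.get_obs();print(o["clock"],o["wrist_force"],o["width"],o["tcp_pos"],o["ee_rot"])
E
```

```text
top 43.04036372652251 252.07616433479117 190.76212351948183 [[0.009, -0.9941, 0.1083, 323.5552], [-0.9999, -0.008, 0.0092, 0.5958], [-0.0083, -0.1083, -0.9941, 1325.0135], [0.0, 0.0, 0.0, 1.0]]
scene 45.10555091957232 259.0737518398735 187.857483325739 [[-0.2707, 0.6029, -0.7505, 1446.174], [0.9625, 0.155, -0.2227, 305.7009], [-0.0179, -0.7826, -0.6222, 846.8095], [0.0, 0.0, 0.0, 1.0]]
0.1 [2.52985336e-01 1.06554544e-01 5.94888856e-05] 91.72123212482333 [150.25145444 554.45221262 213.7244265 ] [[-9.65142979e-01  2.61722084e-01 -7.62238707e-04]
 [ 2.61722965e-01  9.65141893e-01 -1.48884665e-03]
 [ 3.46004458e-04 -1.63644527e-03 -9.99998601e-01]]
```

View pics/top0.png

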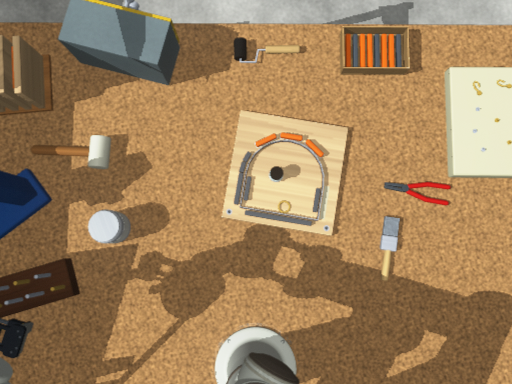

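View pics/scene0.png

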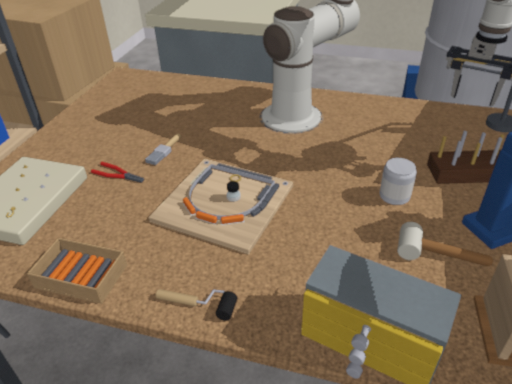

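The top view shows the die at about (287,172), with pads 1, 2 and 3 at about (267,140), (291,136) and (315,148). The scene view shows the same pads at about (189,205), (206,216) and (231,219). Next I'll fit the pads jointly in both views.

```bash
cat > fit.py <<'E'
import cv2,numpy as np
from scipy.optimize import least_squares
S=4
def blobs(c,roi):
    u0,u1,v0,v1=roi
    im=c["img"][v0:v1,u0:u1].astype(float)
    im=cv2.resize(im,None,fx=S,fy=S,interpolation=cv2.INTER_CUBIC)
    m=((im[...,0]-im[...,2]>110)&(im[...,0]-im[...,1]>75)).astype(np.uint8)
    n,l,st,ce=cv2.connectedComponentsWithStats(m)
    k=[i for i in range(1,n) if st[i,4]>40*S*S/2]
    k.sort(key=lambda i:ce[i,0])
    out=[]
    for i in k:
        M=cv2.moments((l==i).astype(np.uint8),True)
        ang=.5*np.arctan2(2*M['mu11'],M['mu20']-M['mu02'])
        out.append([(ce[i,0]+.5)/S-.5+u0,(ce[i,1]+.5)/S-.5+v0,ang,st[i,4]/S/S])
    return np.array(out)
def project(c,P):
    E=c["extrinsics"]; Q=(P-E[:3,3])@E[:3,:3]
    f=c["img"].shape[0]/2/np.tan(np.radians(c["fov_y"]/2))
    return np.c_[f*Q[:,0]/Q[:,2]+c["cx"],f*Q[:,1]/Q[:,2]+c["cy"]]
# pad outline: rounded top edges, from board (18) to top (37)
B=np.array([(sx*(30-d),sy*(7-d),z) for z,d in((18,0),(33,0),(35.8,1.2),(37,4)) for sx in(-1,1) for sy in(-1,1)],float)
def pads(p):
    cx,cy,a=p   # arc centre and outward direction of pad 2
    r=35/np.sin(np.radians(17.5))
    for k in(1,0,-1):
        t=a+k*np.radians(35); o=np.array([np.cos(t),np.sin(t)]); x=np.array([o[1],-o[0]])
        yield np.array([cx,cy])+r*o,x,o
def predict(c,p):
    out=[]
    for ctr,x,o in pads(p):
        W=np.c_[ctr+B[:,:1]*x+B[:,1:2]*o,B[:,2]]
        h=cv2.convexHull((project(c,W)*64).astype(np.float32)); M=cv2.moments(h)
        out.append([M['m10']/M['m00']/64,M['m01']/M['m00']/64,.5*np.arctan2(2*M['mu11'],M['mu20']-M['mu02']),M['m00']/4096])
    return np.array(out)
def resid(p,cs,bs):
    r=[]
    for c,b in zip(cs,bs):
        d=predict(c,p)-b; r+=[d[:,:2].ravel(),3*np.sin(d[:,2])]
    return np.concatenate(r)
E
python3 - <<'E'
from plant import manip
from fit import *
np.set_printoptions(precision=2,suppress=True)
cs=[manip.camera("top"),manip.camera("scene")]
bs=[blobs(cs[0],(240,345,120,170)),blobs(cs[1],(170,260,185,235))]
print(bs)
for sel in([0,1],[0],[1]):
    s=least_squares(resid,[330,-30,0],args=([cs[i] for i in sel],[bs[i] for i in sel]),x_scale=[10,10,.1])
    print(sel,s.x,s.fun); 
    for c in pads(s.x): print(c[0],c[1])
    print([predict(cs[i],s.x)[:,3] for i in sel])
E
```

```text
[array([[265.42, 139.58,  -0.44, 106.88],
       [290.92, 136.16,   0.16, 115.44],
       [314.02, 147.72,   0.76, 116.06]]), array([[189.14, 205.02,   0.99,  64.31],
       [206.62, 215.97,   0.34,  87.12],
       [232.03, 218.23,  -0.14, 116.81]])]
[0, 1] [517.66 -14.01  -0.65] [ -1.36 -10.43  -2.66   1.65 -10.76  10.96   1.4    1.4    1.42  40.04
  22.52   1.8    1.46 -30.16 -16.71  -2.11   1.35  -2.93]
[633.97 -18.38] [-0.04 -1.  ]
[610.43 -84.3 ] [-0.6 -0.8]
[ 553.34 -124.8 ] [-0.95 -0.31]
[array([140.35, 140.12, 135.41]), array([196.58, 148.92, 106.96])]
[0] [501.77 -61.43  -0.26] [-0.21 -2.19  0.05  0.33 -1.27  2.54  0.31  0.31  0.3 ]
[611.13 -21.59] [ 0.34 -0.94]
[614.2  -91.52] [-0.26 -0.97]
[ 576.61 -150.57] [-0.77 -0.64]
[array([138.61, 140.66, 141.16])]
[1] [484.44 -46.29  -0.27] [ 48.62  13.13   6.04  -1.61 -34.63 -16.25  -2.6    0.2    2.85]
[594.2   -7.57] [ 0.33 -0.94]
[596.56 -77.53] [-0.27 -0.96]
[ 558.37 -136.19] [-0.77 -0.64]
[array([189.  , 174.15, 114.9 ])]
```

Run:
```python
from plant import manip
from fit import *
np.set_printoptions(precision=2,suppress=True)
cs=[manip.camera("top"),manip.camera("scene")]
bs=[blobs(cs[0],(240,345,120,170)),blobs(cs[1],(170,260,185,235))[::-1]]
for sel in([0,1],[0],[1]):
    s=least_squares(resid,[485,-45,-.2],args=([cs[i] for i in sel],[bs[i] for i in sel]),x_scale=[10,10,.1],diff_step=1e-3)
    print(sel,s.x,s.fun); 
    for c in pads(s.x): print(c[0],c[1])
    print([predict(cs[i],s.x)[:,3] for i in sel])
im=[]
s=least_squares(resid,[485,-45,-.2],args=(cs,bs),x_scale=[10,10,.1],diff_step=1e-3)
for c,(u,v) in zip(cs,((225,110),(150,175))):
    k=cv2.resize(np.ascontiguousarray(c["img"][v:v+75,u:u+130,::-1]),None,fx=6,fy=6,interpolation=cv2.INTER_CUBIC)[:300 if 0 else 450]
    for ctr,x,o in pads(s.x):
        T=np.array([[sx*30,sy*7] for sx,sy in((-1,-1),(1,-1),(1,1),(-1,1))])
        P=project(c,np.c_[ctr+T[:,:1]*x+T[:,1:]*o,np.full(4,37.)])
        cv2.polylines(k,[np.int32(((P-[u,v])+.5)*6)],True,(255,0,0),1)
    im.append(k[:300])
cv2.imwrite("pics/fit1.png",np.vstack(im))
```

```text
[0, 1] [497.53 -71.78  -0.16] [-0.31  0.95 -0.21  0.99 -0.32  1.04  0.02  0.02  0.01 -0.21  1.09 -0.75
  1.42 -0.56  1.1   0.01 -0.07 -0.04]
[602.45 -21.39] [ 0.43 -0.9 ]
[612.38 -90.68] [-0.16 -0.99]
[ 580.76 -153.14] [-0.7  -0.72]
[array([137.45, 140.57, 141.64]), array([190.76, 181.26, 124.84])]
[0] [500.24 -72.77  -0.16] [-0.02  0.01  0.06 -0.   -0.03 -0.01  0.01  0.01  0.  ]
[605.04 -22.15] [ 0.43 -0.9 ]
[615.12 -91.42] [-0.16 -0.99]
[ 583.65 -153.94] [-0.7  -0.72]
[array([137.57, 140.75, 141.82])]
[1] [492.7  -71.75  -0.17] [ 0.19 -0.09 -0.25  0.19  0.06 -0.12  0.01 -0.07 -0.03]
[597.84 -21.81] [ 0.43 -0.9 ]
[607.47 -91.14] [-0.17 -0.99]
[ 575.59 -153.46] [-0.7  -0.71]
[array([189.63, 180.03, 123.76])]
```

View pics/fit1.png

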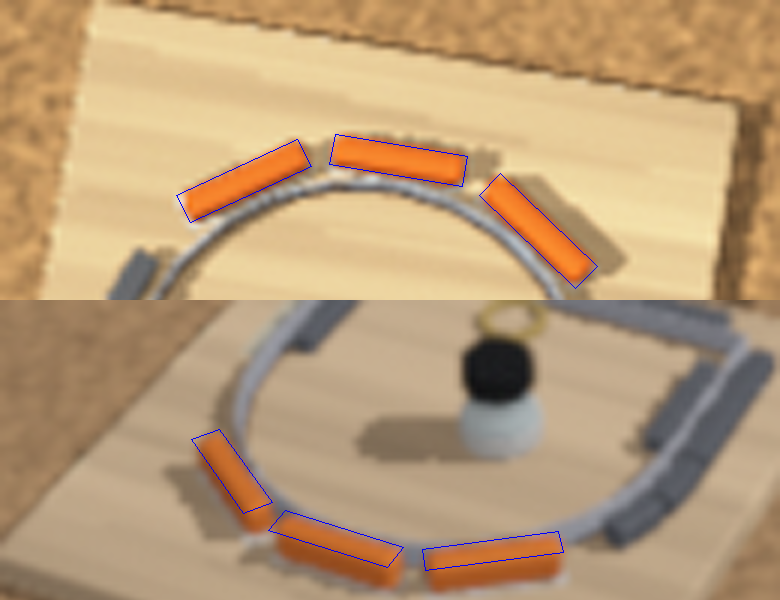

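The outline fits the top view. In the scene view the mask drops the shaded pad sides, so I'll switch to a hue-based mask.

```bash
python3 - <<'E'
s=open('fit.py').read()
a=s.index("    m=((im"); b=s.index("    n,l,st")
s=s[:a]+"""    R,G,Bl=[np.maximum(im[...,i],1) for i in range(3)]
    m=((R>60)&(G/R<GR)&(Bl/R<BR)).astype(np.uint8)
"""+s[b:]
open('fit.py','w').write(s.replace("S=4","S=4;GR=.66;BR=.42"))
E
python3 - <<'E'
from plant import manip
import fit
from fit import *
np.set_printoptions(precision=2,suppress=True)
cs=[manip.camera("top"),manip.camera("scene")]
for g,b in((.6,.35),(.66,.42),(.7,.48)):
    fit.GR,fit.BR=g,b
    bs=[blobs(cs[0],(240,345,120,170)),blobs(cs[1],(170,260,185,235))[::-1]]
    print(g,[len(b) for b in bs],[b[:,3] for b in bs])
    if any(len(b)!=3 for b in bs): continue
    for sel in([0,1],[0],[1]):
        s=least_squares(resid,[485,-45,-.2],args=([cs[i] for i in sel],[bs[i] for i in sel]),x_scale=[10,10,.1],diff_step=1e-3)
        print(sel,s.x,[c[0] for c in pads(s.x)],abs(s.fun).max())
print([predict(c,s.x)[:,3] for c in cs])
E
```

```text
0.6 [3, 3] [array([103.44, 112.75, 115.5 ]), array([123.19, 118.94,  79.81])]
[0, 1] [498.   -72.5   -0.16] [array([602.9 , -22.06]), array([612.86, -91.35]), array([ 581.28, -153.82])] 0.9033425129984209
[0] [499.88 -73.39  -0.16] [array([604.63, -22.67]), array([614.79, -91.92]), array([ 583.38, -154.48])] 0.058878369380295226
[1] [494.7  -72.21  -0.17] [array([599.83, -22.26]), array([609.47, -91.59]), array([ 577.59, -153.92])] 0.1053685516869507
0.66 [3, 2] [array([112.88, 122.56, 124.38]), array([136.19, 222.75])]
0.7 [3, 2] [array([119.  , 128.31, 130.56]), array([145.62, 240.69])]
[array([137.31, 140.44, 141.54]), array([190.05, 180.4 , 123.98])]
```

```bash
cat > rob.py <<'E'
from plant import manip
import numpy as np
from fit import pads
OUT=1.0   # mm outward of middle line, away from the rule
PADS=list(pads((499.3,-72.9,-.162)))
def at(k,s,z):
    c,x,o=PADS[k]; return [*(c+s*x+OUT*o),z]
def rot(k):   # tool y along the pad, z down; choose the half turn with the smaller last joint
    _,x,o=PADS[k]; best=[]
    for sg in(1,-1):
        y=np.array([*x*sg,0]); z=np.array([0,0,-1.]); R=np.c_[np.cross(y,z),y,z]
        q=manip.inverse_kinematics(at(k,0,60),R)
        if q is not None: best.append((abs(q[5]),sg,R))
    return min(best,key=lambda t:t[:2])[2]
def fz(n=4):
    f=[]
    for _ in range(n): manip.pause(.02); f.append(manip.get_obs()["wrist_force"])
    return np.mean(f,0)
def st(): 
    o=manip.get_obs(); return round(o["clock"],2),np.round(o["tcp_pos"],2)
def touch(k,s,f0,z,goal,zmin=33.):
    f=0
    while z>zmin:
        f=fz(2)[2]-f0[2]
        if f>goal: break
        z-=.4; manip.line_to(at(k,s,z),velocity=15)
    print("touch",k,s,"z",round(z,2),"F",round(f,2),st()); return z
E
python3 - <<'E'
from rob import *
manip.grip(0)
R=rot(0); manip.move_to(at(0,-20,110),R)
print(st(),at(0,-20,110),manip.get_obs()["q"],manip.get_obs()["width"])
manip.line_to(at(0,-20,42)); manip.pause(.2)
print(st(),[fz(1) for _ in range(4)])
E
```

```text
(4.31, array([596.42,  -3.07, 110.14])) [np.float64(596.3850423247972), np.float64(-3.939345481323858), 110] [-2.07671816e-01  3.10650757e-01  1.63189543e+00  2.05445964e-04
  1.19887039e+00  9.12777130e-01] 0.17796188032634677
(5.11, array([597.52,  -4.12,  43.48])) [array([-0.56150567, -0.02043704,  0.38586073]), array([-0.54545451,  0.06746276, -0.21238316]), array([-0.23447877,  0.22130498, -0.0497497 ]), array([-0.67707086, -0.27108826,  0.88862191])]
```

Run:
```python
from rob import *
from fit import project
import cv2
print([st()[1] for _ in range(4)])
im=[]
for n,(u,v) in(("top",(225,110)),("scene",(150,165))):
    c=manip.camera(n); k=cv2.resize(np.ascontiguousarray(c["img"][v:v+75,u:u+130,::-1]),None,fx=6,fy=6,interpolation=cv2.INTER_CUBIC)
    for i in range(3):
        T=[at(i,a,37.) for a in(-30,30)]
        P=project(c,np.array(T)); cv2.polylines(k,[np.int32((P-[u,v]+.5)*6)],False,(255,0,0),1)
    im.append(k[:300] if n=="top" else k[120:420])
cv2.imwrite("pics/hover.png",np.vstack(im))
```

```text
[array([597.27,  -4.1 ,  43.21]), array([597.27,  -4.1 ,  43.21]), array([597.27,  -4.1 ,  43.21]), array([597.27,  -4.1 ,  43.21])]
```

View pics/hover.png

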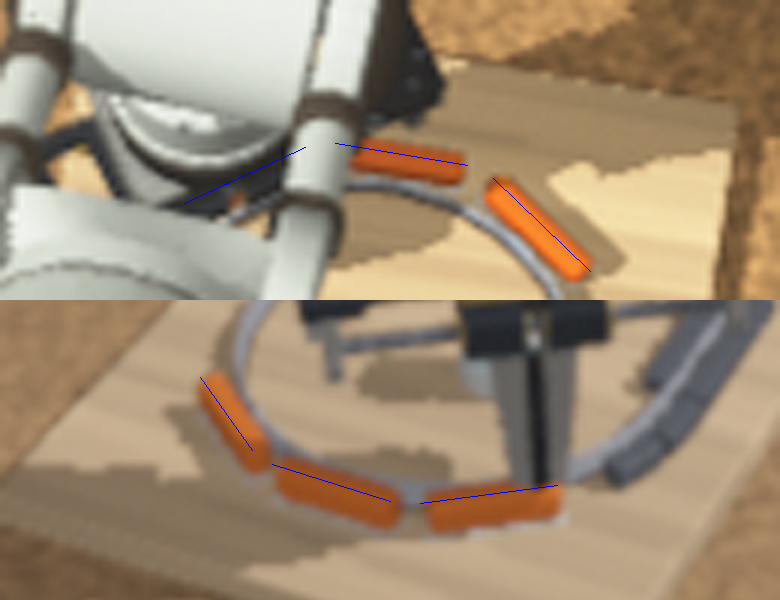

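The tips hang over the start of pad 1, at about (540,485) in the lower half of the picture. The work line lies within about 1 mm of the pads' mid-line. I'll shift it 0.7 mm further outward and descend under force control.

```bash
sed -i 's/^OUT=1.0/OUT=1.7/; s/fz(2)\[2\]/fz(4)[2]/' rob.py
python3 - <<'E'
from rob import *
manip.line_to(at(0,-20,40),velocity=60); manip.pause(.1); f0=fz(12); print(f0,st())
np.save("f0.npy",f0)
z=touch(0,-20,f0,40,2.4); manip.pause(.1); print(z,fz(12)-f0,st())
E
```

```text
[ 0.04288381 -0.44177425 -0.04667585] (5.83, array([597.03,  -3.64,  40.  ]))
touch 0 -20 z 35.2 F 2.84 (9.69, array([597.11,  -3.65,  35.31]))
35.20000000000002 [-0.32176551  0.6359875   3.26679743] (9.99, array([597.08,  -3.64,  35.27]))
```

Run:
```python
from rob import *
f0=np.load("f0.npy"); z=35.2
for s in(-10,0,10,20):
    manip.line_to(at(0,s,z),velocity=30); manip.pause(.1); f=fz(5)-f0; print(s,z,f,st())
    if f[2]<2.2: z-=.3
    if f[2]>4.2: z+=.4
```

```text
-10 35.2 [ 0.43057106 -1.65290082  2.83919468] (10.66, array([601.69, -13.27,  35.4 ]))
0 35.2 [-0.08405159 -0.3646618   3.17885241] (11.32, array([605.88, -21.99,  35.31]))
10 35.2 [-0.15699063 -0.77964579  3.11266012] (11.99, array([610.31, -31.15,  35.36]))
20 35.2 [-0.38572684 -0.40513084  3.01045287] (12.66, array([614.56, -40.06,  35.33]))
```

```bash
cat > pad.py <<'E'
from rob import *
import sys
k=int(sys.argv[1])
p=manip.get_obs()["tcp_pos"]; manip.line_to([p[0],p[1],75],velocity=80)
manip.move_to(at(k,-20,75),rot(k)); print(manip.get_obs()["q"][5])
manip.line_to(at(k,-20,40),velocity=60); manip.pause(.15); f0=fz(12); print(f0,st())
manip.line_to(at(k,-20,36.4),velocity=20); manip.pause(.1)
z=touch(k,-20,f0,36.4,2.5,34.2)
for s in(-20,-10,0,10,20):
    manip.line_to(at(k,s,z),velocity=30); manip.pause(.1); f=fz(5)-f0; print(s,round(z,2),f,st())
    if f[2]<2.2: z-=.3
    if f[2]>4.2: z+=.4
p=manip.get_obs()["tcp_pos"]; manip.line_to([p[0],p[1],75],velocity=80)
E
python3 pad.py 1
```

```text
1.420922666332137
[-0.21053176  0.13559568 -0.18410119] (14.99, array([619.27, -72.28,  40.28]))
touch 1 -20 z 35.2 F 3.61 (16.44, array([619.22, -72.27,  35.34]))
-20 35.2 [ 0.92673255 -0.81088747  3.71534908] (16.88, array([619.23, -72.27,  35.32]))
-10 35.2 [-1.15725089 -1.348416    3.62089873] (17.54, array([617.12, -82.53,  35.1 ]))
0 35.2 [ 0.18605256 -1.55256038  3.06668584] (18.21, array([615.96, -92.45,  35.33]))
10 35.2 [-0.46617411 -1.07668892  3.32678401] (18.88, array([ 614.09, -102.23,   35.17]))
20 35.2 [-0.21952144 -1.31412767  2.75289186] (19.54, array([ 612.6 , -112.18,   35.25]))
```

```bash
python3 pad.py 2
python3 - <<'E'
from rob import *
import fit,cv2
from fit import *
p=manip.get_obs()["tcp_pos"]; manip.line_to([p[0],p[1],150]); manip.set_joints([1.096,.158,1.597,0,1.386,-.21])
c=[manip.camera("top"),manip.camera("scene")]
print(blobs(c[0],(240,345,120,170))[:,:2])
cv2.imwrite("pics/end.png",np.hstack([c[0]["img"][60:290,60:460,::-1],c[1]["img"][110:340,60:460,::-1]])); print(st(),fz(6))
E
```

```text
-1.2257329723150738
[-0.06960239 -0.25090782 -0.03593796] (23.73, array([ 597.99, -141.09,   40.3 ]))
touch 2 -20 z 35.2 F 2.65 (25.18, array([ 597.94, -141.07,   35.31]))
-20 35.2 [ 1.15579869 -0.12084034  2.93158035] (25.62, array([ 597.95, -141.1 ,   35.31]))
-10 35.2 [-1.55481982 -0.85322336  3.32918556] (26.28, array([ 590.22, -148.45,   34.96]))
0 35.2 [-0.44067701 -0.94115475  3.35258807] (26.95, array([ 583.67, -155.71,   35.17]))
10 35.2 [-0.88654461 -0.98807646  3.55426965] (27.62, array([ 576.51, -162.75,   35.09]))
20 35.2 [-0.67748692 -0.91129456  3.54211157] (28.28, array([ 569.61, -169.98,   35.15]))
[[265.59088398 139.6808011 ]
 [291.13762755 136.18545918]
 [314.14478327 147.74810988]]
(32.63, array([151.09, 554.87, 214.75])) [-0.33158215 -0.22608613  0.05537628]
```

View pics/end.png

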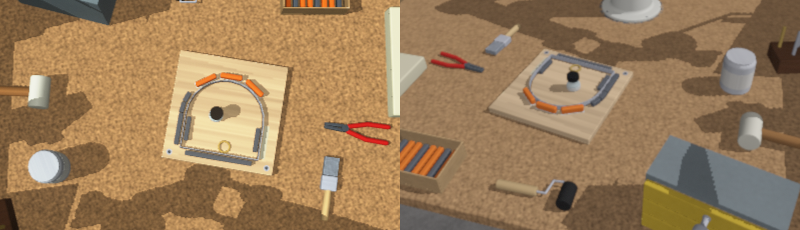

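The arm is clear. The pads are within 0.2 px of their starting positions (crop pixels about (206,80), (231,76) and (254,88)), and the die and bystanders look undisturbed.

```bash
python3 -c "
from plant import manip
print(manip.finish_job())"
```

```text
the job is handed in; nothing more can be done
None
```

I ran the closed fingertips over all three pads in order, pressing each at its beginning, middle and far end with about 3 N (roughly 2 mm); the arm is clear and the job is handed in, but no verdict came back.

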